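Slide the baking sheet onto the middle rails of the cooling rack

TASK

Put the baking sheet from the worktop into the cooling rack, on the middle pair of rails, just above the sheet already in it. First set it level on those rails with about a quarter to a third of the pan still sticking out and let go of it; then push it fully home against the back stop. Do not disturb the lower sheet, and leave the tape roll and the brass bowl where they are.

Things in the scene. Friction and masses are not known exactly. Their poses are not given: they have to be found in the camera images.
- sheet: Loose aluminium baking sheet on the worktop: pan 180 mm long (x) by 160 wide (y), floor 3 mm, rim 14 mm high, about 0.12 kg, with a straight black handle out of the middle of its near end. Origin: centre of the pan's underside. x points from the handle end to the far end, y left, z up: pan from x = -90 to +90 mm, handle x = -92 to -175. Its weight lies near the pan's middle (x about -10 mm).
- sheet_grip (a point): On the centre line of the loose sheet's handle, 25 mm out from the pan (sheet x = -115, z = 21 mm): pinch here from above. The handle is a level bar 18 mm wide (y) and 18 mm tall, underside 12 mm and top 30 mm above the pan's underside; a steel bracket 46 mm wide and 26 mm high joins it to the rim, as far out as x = -95 mm.
- sheet_handle_end (a point): Middle of the blunt end face of the loose sheet's handle (sheet x = -175, y = 0, z = 21 mm): where it can be pushed along the sheet's +x.
- rack: Fixed cooling rack of steel rods, 180 mm deep (x), 196 wide (y), 210 high, open at its front (-x). Three pairs of angle rails along x from -90 to +90 mm; ledge tops 50, 110 and 170 mm above the origin. Origin: centre of its plan, 0 to 30 mm above the worktop (feet differ); x points into the rack, y left, z up. Behind each pair is a stop bar: a sheet is home with its origin at x = +2 mm.
- middle_rails (a point): Midway between the middle rails, level with their ledge tops, at their front ends (rack x = -90, y = 0, z = 110 mm). Ledges are 18 mm wide; flanges 21 mm high beside them leave 170 mm between (5 mm play each side of the sheet). In front of each rail a 20 mm lead-in dips 8 mm and flares outwards. The pair above is 60 mm higher, the pair below 60 mm lower.
- lower_sheet: An identical sheet, loose, already home or within 10 mm of it on the bottom rails, its handle standing out in front of the rack; origin and axes as for the other sheet. To be left alone.
- tape: A roll of pale tape, 96 mm across and 25 mm high, lying on the worktop; bystander. Origin: centre of its underside.
- bowl: A small brass bowl, 125 mm across and 52 mm high, on the worktop; bystander. Origin: centre of its underside.

How it is judged:
By the outcome, as a careful person would: the job done as asked, in the order asked, and still so for the second after the job is handed in, with the robot touching nothing.
It also fails if it takes over 64 s, if anything falls off the work surface, if the arm or the gripper's body presses on something with over 40 N, if the wrist force passes 120 N, or if a joint passes its speed limit or range.

ROBOT

A 6-joint arm with a two-finger parallel gripper is mounted at the origin on a cart in front of the work surface, level with it; the furniture and walls round the work are solid. World frame = base frame: x ahead of the robot, y to its left, z up, the work surface at z = 0. Lengths are in m, angles in degrees, forces in N, time in s.
With the tool pointing down it reaches from about 0.2 to 0.875 m from the base axis. Payload 3.4 kg.
Tool frame: the origin (TCP) lies on the centre line of the jaws, within the pads' length; the fingertips stand 22 mm ahead of it and the grasp point (between the pads) lies 3 mm ahead of it; z points along the fingers, y is the line along which they close (so a half turn about z gives the same grasp; the last joint's range is limited). The gripper opens to 94 mm and grips with 3 to 60 N. Pads are 16 mm wide; open, the fingers measure 119 mm over their backs; the gripper's body (75 mm by 177 mm) begins 78 mm behind the grasp point.
Start: joints at [-80.214, 15.808, 86.224, -0, 77.962, -6.933], TCP at [0.165, -0.551, 0.227] pointing down, gripper open.
Joint ranges: [-165.64, 165.64], [-43.16, 119.46], [12.63, 154.43], [-67.54, 247.53], [6.08, 155.33], [-154.97, 154.97]. Speed limits (degrees/s): [147.25, 147.25, 180, 180, 180, 180].

INTERFACE

Orientations are given as [roll, pitch, yaw] about the fixed x, y, z axes, in that order (R = Rz(yaw) Ry(pitch) Rx(roll)).
In Python, from plant import observe, read_camera, camera_params, hand_in gives the robot as it stands.
- The arm moves only by the shell command python3 -m inch 'ROWS' [FORCE]. ROWS is JSON, a list of rows, each a list of 7 numbers: the turn, a rotation vector about the tool's x, y, z in rad, then the shift along the tool's x, y, z in mm, then the closure, from -1 (fully open) to 1 (shut). In form: [[ax, ay, az, dx, dy, dz, claw], ...]. A call has 1 to 20 rows; each row shifts and turns the commanded pose from where the row before left it, along the tool's axes as they then stand; what a row does not reach is not made up. A row lasts 1/12 s, in which the tool goes at most 41.7 mm and 7.16 degrees, less where a joint would pass 70% of its speed; a pose out of reach is approached as far as the arm can. A call with a gripper value outside its range is refused whole. The fingers move at their own pace and stop on an object; FORCE is the grip in N (left out, the last holds). Time passes only in rows, so rows that do not move let the fingers close. It gives the time, the measured TCP pose, the force, the opening and the grip force at its end, in the units of the state.
- observe(): the state, without advancing time (a new reading comes with each control period).
- read_camera(name): name is "scene" or "top" or "wrist"; returns the picture (384x512x3 uint8, red, green, blue); there is no depth.
- camera_params(name): a dict with "intrinsics" (3x3 intrinsics, pixels), "dist_coeffs" ([k1, k2, p1, p2, k3] as OpenCV has them; the pictures are not rectified), "T" (4x4, takes a point from camera to world coordinates). Camera axes: x right, y down, z forward; pixel columns grow to the right and rows downward; lengths in m; the calibration is good to about 2 mm. A picture is of the moment at which its call begins: read the wrist's pose just before it. camera_params takes no time and is no camera call; for the wrist camera it gives the pose at the moment of the call.
- hand_in(): hands the job in; it is judged then, once.
The state is a dict: "t": time; "joint_pos": joint angles; "joint_velocities": joint speeds; "tau": joint torques, N m; "position": TCP position; "tool_rot": TCP orientation; "force": force on the tool from outside, world axes, zero at the start; "moment": the same for the moment, N m; "opening": opening from 0.0 (shut) to 1.0 (fully open); "grip_force": force on a finger pad.
Only numpy, scipy, OpenCV 4.12 (cv2) and the standard library are available. Lean on these libraries where they do the work, as an engineer would, in place of code of your own. Each camera call takes 0.05 s, during which the arm holds its last target. There are 200 camera calls.

## Working session

There is one attempt and no reset: what is moved stays moved. The work goes in short steps, Python scripts to look and compute and a shell command to move; the robot and the scene stay as the last step left them, time stands still between calls to the robot, and variables do not carry over. Pictures are saved under pics/ and viewed, at most 10 in all, crops included, and the job is handed in when it is done.

```bash
mkdir -p pics; ls
cat > h.py <<'E'
import numpy as np,cv2
from plant import *
def snap(cam,name):
    p=camera_params(cam); im=read_camera(cam); cv2.imwrite(f'pics/{name}.png',im[:,:,::-1]); np.savez(f'pics/{name}.npz',K=p['intrinsics'],d=p['dist_coeffs'],T=p['T']); return im
def load(n):
    z=np.load(f'pics/{n}.npz'); return z['K'],z['d'],z['T']
def ray(n,px):
    K,d,T=load(n); u=cv2.undistortPoints(np.array([[px]],float),K,d)[0,0]
    v=T[:3,:3]@np.array([u[0],u[1],1]); return T[:3,3],v/np.linalg.norm(v)
def atz(n,px,z):
    o,v=ray(n,px); return o+v*(z-o[2])/v[2]
def tri(obs):
    A=np.zeros((3,3));b=np.zeros(3)
    for n,px in obs:
        o,v=ray(n,px);P=np.eye(3)-np.outer(v,v);A+=P;b+=P@o
    x=np.linalg.solve(A,b); return x,[np.linalg.norm((np.eye(3)-np.outer(v,v))@(x-o)) for o,v in (ray(n,p) for n,p in obs)]
def proj(n,X):
    K,d,T=load(n); R=T[:3,:3].T; return cv2.projectPoints(np.array(X,float).reshape(-1,3),cv2.Rodrigues(R)[0],-R@T[:3,3],K,d)[0][:,0]
E
python3 - <<'E'
from h import *
np.set_printoptions(precision=3,suppress=True)
for c in('scene','top','wrist'):
    snap(c,c+'0'); print(c,load(c+'0'))
print(observe())
a=cv2.imread('pics/scene0.png');b=cv2.imread('pics/top0.png')
E
```

```text
pics
scene (array([[376.692,   0.   , 259.543],
       [  0.   , 376.692, 195.578],
       [  0.   ,   0.   ,   1.   ]]), array([0.02, 0.  , 0.  , 0.  , 0.  ]), array([[-0.471, -0.44 ,  0.764, -0.298],
       [-0.882,  0.251, -0.399,  0.365],
       [-0.016, -0.862, -0.507,  0.655],
       [ 0.   ,  0.   ,  0.   ,  1.   ]]))
top (array([[417.603,   0.   , 255.675],
       [  0.   , 417.603, 190.541],
       [  0.   ,   0.   ,   1.   ]]), array([-0.122,  0.   ,  0.   ,  0.   ,  0.   ]), array([[-0.012, -0.995,  0.099,  0.42 ],
       [-1.   ,  0.011, -0.014, -0.071],
       [ 0.013, -0.099, -0.995,  1.097],
       [ 0.   ,  0.   ,  0.   ,  1.   ]]))
wrist (array([[272.955,   0.   , 258.256],
       [  0.   , 272.955, 190.192],
       [  0.   ,   0.   ,   1.   ]]), array([0.006, 0.   , 0.   , 0.   , 0.   ]), array([[ 0.288, -0.931, -0.223,  0.231],
       [-0.958, -0.28 , -0.066, -0.531],
       [-0.001,  0.232, -0.973,  0.385],
       [ 0.   ,  0.   ,  0.   ,  1.   ]]))
{'t': 0.15, 'joint_pos': array([-80.214,  15.838,  86.276,   0.   ,  77.961,  -6.932]), 'joint_velocities': array([ 0.007,  0.047, -0.186,  0.084, -0.024,  0.041]), 'tau': array([  0.002, -40.493, -23.743,   0.07 ,   0.031,  -0.   ]), 'position': array([ 0.165, -0.55 ,  0.227]), 'tool_rot': array([-179.925,   -0.009,   16.718]), 'force': array([-0.745,  0.143, -0.239]), 'moment': array([ 0.005, -0.014,  0.028]), 'grip_force': 0.0, 'opening': 0.9988861254213526}
```

View pics/scene0.png

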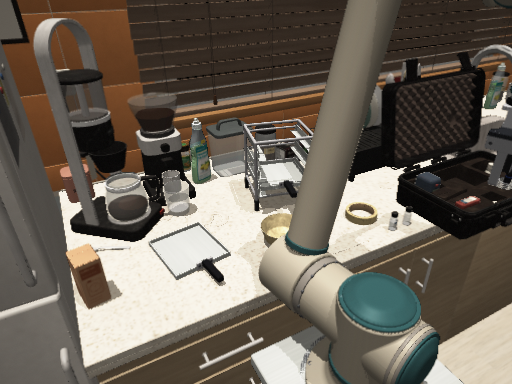

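View pics/top0.png

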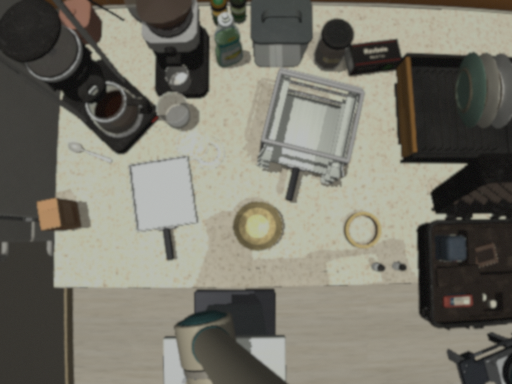

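The scene view shows the sheet (about 190,250, handle end 220,277), the rack (280,160), the bowl (277,230) and the tape (362,212). In the top view the sheet is at about (163,193) with its handle at (168,245), the rack at (312,125), and the lower handle at (293,185). I'll take enlarged crops to pick points precisely.

Run:
```python
import cv2,numpy as np
def crop(n,x0,y0,x1,y1,s,o):
    a=cv2.resize(cv2.imread(f'pics/{n}.png')[y0:y1,x0:x1],None,fx=s,fy=s,interpolation=cv2.INTER_CUBIC)
    for x in range((x0+9)//10*10,x1,10): cv2.line(a,(int((x-x0+.5)*s),0),(int((x-x0+.5)*s),6 if x%50 else 18),(0,0,255),1)
    for y in range((y0+9)//10*10,y1,10): cv2.line(a,(0,int((y-y0+.5)*s)),(6 if y%50 else 18,int((y-y0+.5)*s)),(0,0,255),1)
    cv2.imwrite(f'pics/{o}.png',a)
crop('top0',120,65,380,265,3,'c1')
crop('scene0',140,115,325,290,3.4,'c2')
```

```text
(no output)
```

View pics/c1.png

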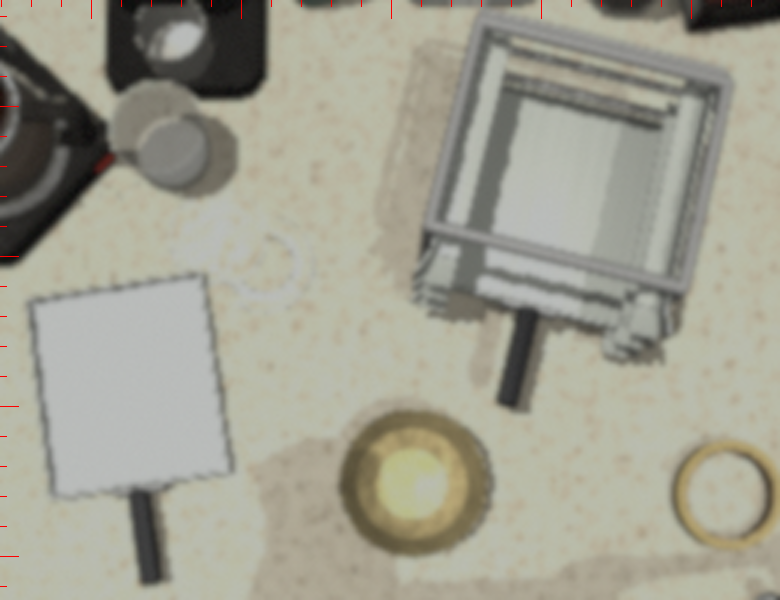

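View pics/c2.png

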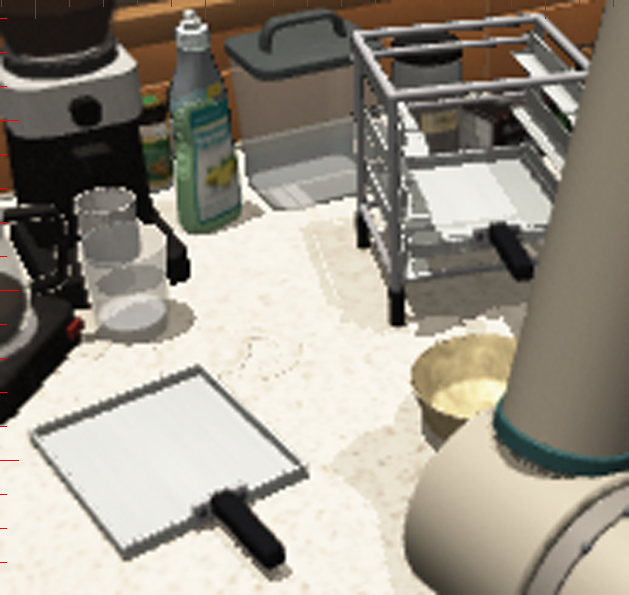

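The crops show the sheet's rim corners, top crop (30,299) (204,275) (233,472) (55,497) and scene crop (32,433) (200,368) (308,472) (126,556). They also show the rack's top frame corners and the lower sheet's handle. Next I fit the poses from both views.

```bash
cat > fit.py <<'E'
from h import *
from scipy.optimize import least_squares
np.set_printoptions(precision=4,suppress=True)
t=lambda x,y:(120+x/3-.5,65+y/3-.5)
s=lambda x,y:(140+x/3.4-.5,115+y/3.4-.5)
def W(p,P):
    c,s_=np.cos(p[2]),np.sin(p[2]);P=np.array(P)
    return np.c_[p[0]+c*P[:,0]-s_*P[:,1],p[1]+s_*P[:,0]+c*P[:,1],p[3]+P[:,2]]
def fit(obs,p0,name):
    def f(p): return np.concatenate([(proj(n,W(p,[P]))-np.array(px)).ravel() for P,n,px in obs])
    r=least_squares(f,p0,loss='soft_l1'); p=r.x; print(name,p[:2],np.degrees(p[2]),p[3]); print(f(p).reshape(-1,2).round(1).tolist()); return p
E
python3 - <<'E'
from fit import *
c=dict(TL=(.09,.08,.014),TR=(.09,-.08,.014),BR=(-.09,-.08,.014),BL=(-.09,.08,.014))
T=dict(TL=(30,299),TR=(204,275),BR=(233,472),BL=(55,497)); S=dict(TL=(32,433),TR=(200,368),BR=(308,472),BL=(126,556))
for k in c: print(k,*tri([('top0',t(*T[k])),('scene0',s(*S[k]))]))
print('handle end top',*tri([('top0',t(151,580)),('scene0',s(272,560))]))
obs=[(c[k],'top0',t(*T[k])) for k in c]+[(c[k],'scene0',s(*S[k])) for k in c]+[((-.175,0,.03),'top0',t(151,582)),((-.175,0,.03),'scene0',s(273,557))]
p=fit(obs,[.4,.15,.1,0],'sheet'); print('grip',W(p,[[-.115,0,.021],[-.175,0,.021]]))
R=dict(TL=(.09,.098,.21),TR=(.09,-.098,.21),BR=(-.09,-.098,.21),BL=(-.09,.098,.21))
T=dict(TL=(482,12),TR=(731,77),BR=(688,290),BL=(426,225)); S=dict(TL=(355,30),BL=(397,96),TR=(540,17))
for k in S: print(k,*tri([('top0',t(*T[k])),('scene0',s(*S[k]))]))
obs=[(R[k],'top0',t(*T[k])) for k in T]+[(R[k],'scene0',s(*S[k])) for k in S]
p=fit(obs,[.6,-.2,-.2,.02],'rack'); print('midrails',W(p,[[-.09,0,.11]]))
print('low handle',*tri([('top0',t(509,403)),('scene0',s(522,272))]))
print('lowgrip in rack', W(p,[[-.173,0,.08],[-.173,0,.071]]))
for n in('bowl',(416,482)),('tape',(725,495)): print(n[0],atz('top0',t(*n[1]),.03))
E
```

```text
TL [0.6026 0.2479 0.0098] [np.float64(7.600988061034591e-05), np.float64(7.600988061030611e-05)]
TR [0.6219 0.0934 0.0107] [np.float64(0.0006568264319892364), np.float64(0.0006568264319893253)]
BR [0.4485 0.0676 0.0061] [np.float64(8.134617284914024e-05), np.float64(8.134617284912872e-05)]
BL [0.4277 0.2237 0.0049] [np.float64(0.0006014530269019225), np.float64(0.0006014530269018982)]
handle end top [0.3563 0.1365 0.0193] [np.float64(5.2545323826850046e-05), np.float64(5.254532382695028e-05)]
sheet [0.5267 0.1584] 7.703047838981244 -0.007180436527448117
[[-0.3, -0.8], [0.8, -1.6], [0.1, 0.1], [-0.7, 0.4], [-0.7, 0.5], [0.5, 0.1], [0.2, -0.2], [-1.0, -0.1], [0.4, 0.6], [0.7, 0.3]]
grip [[0.4127 0.143  0.0138]
 [0.3533 0.1349 0.0138]]
TL [ 0.7702 -0.14    0.2357] [np.float64(0.0007292990460004811), np.float64(0.0007292990460005409)]
BL [ 0.6127 -0.0997  0.2328] [np.float64(0.0034045026189717595), np.float64(0.00340450261897173)]
TR [ 0.7234 -0.3208  0.2305] [np.float64(0.0006775145303989326), np.float64(0.0006775145303988746)]
rack [ 0.6721 -0.2124] -14.876824861472786 0.0174993522107647
[[0.3, -4.5], [3.9, -3.9], [0.9, 3.5], [-1.1, 2.5], [-1.8, 1.1], [-2.3, 2.2], [0.4, -0.5]]
midrails [[ 0.5851 -0.1893  0.1275]]
low handle [ 0.4995 -0.1642  0.0971] [np.float64(0.0013679501953137295), np.float64(0.0013679501953137577)]
lowgrip in rack [[ 0.5049 -0.168   0.0975]
 [ 0.5049 -0.168   0.0885]]
bowl [ 0.4376 -0.0912  0.03  ]
tape [ 0.4225 -0.3565  0.03  ]
```

The sheet sits at (0.527, 0.158) with yaw about 7.7°, and the rack at about (0.67, -0.21) with yaw about -15°. The rack's height is uncertain by about 5 mm. I'll move the wrist camera in front of the rack to measure its rails properly.

```bash
python3 -m inch '[[0,0,0,24,-23.5,-0.5,-1],[0,0,0,24,-23.5,-0.5,-1],[0,0,0,24,-23.5,-0.5,-1],[0,0,0,24,-23.5,-0.5,-1],[0,0,0,24,-23.5,-0.5,-1],[0,0,0,24,-23.5,-0.5,-1],[0,0,0,24,-23.5,-0.5,-1],[0,0,0,24,-23.5,-0.5,-1],[0,0,0,24,-23.5,-0.5,-1],[0,0,0,24,-23.5,-0.5,-1],[0,0,0,24,-23.5,-0.5,-1],[0,0,0,24,-23.5,-0.5,-1],[0,0,0,24,-23.5,-0.5,-1],[0,0,0,24,-23.5,-0.5,-1]]' 40
python3 -m inch '[[0,0,0.11,0,0,0,-1],[0,0,0.11,0,0,0,-1],[0,0,0.11,0,0,0,-1],[0,0,0.11,0,0,0,-1],[0,0,0.11,0,0,0,-1],[0,0.116,0,0,0,0,-1],[0,0.116,0,0,0,0,-1],[0,0.116,0,0,0,0,-1],[0,0.116,0,0,0,0,-1],[0,0.116,0,0,0,0,-1],[0,0.116,0,0,0,0,-1],[0,0,0,0,0,0,-1],[0,0,0,0,0,0,-1]]'
python3 - <<'E'
from h import *
a=snap('wrist','w1'); cv2.imwrite('pics/w1b.png',cv2.resize(a[:,:,::-1],None,fx=1.5,fy=1.5,interpolation=cv2.INTER_CUBIC))
snap('scene','scene1');snap('top','top1')
E
```

```text
t: 1.32
position: [0.3928, -0.1373, 0.2344]
tool_rot: [180.0, -0.0, 16.7]
force: [0.7, -0.3, 0.2]
opening: 1.0
grip_force: 0.0
t: 2.4
position: [0.3918, -0.1376, 0.2335]
tool_rot: [-179.6, -37.8, -15.0]
force: [-0.2, -0.7, 0.8]
opening: 0.996
grip_force: 0.0
```

View pics/w1b.png

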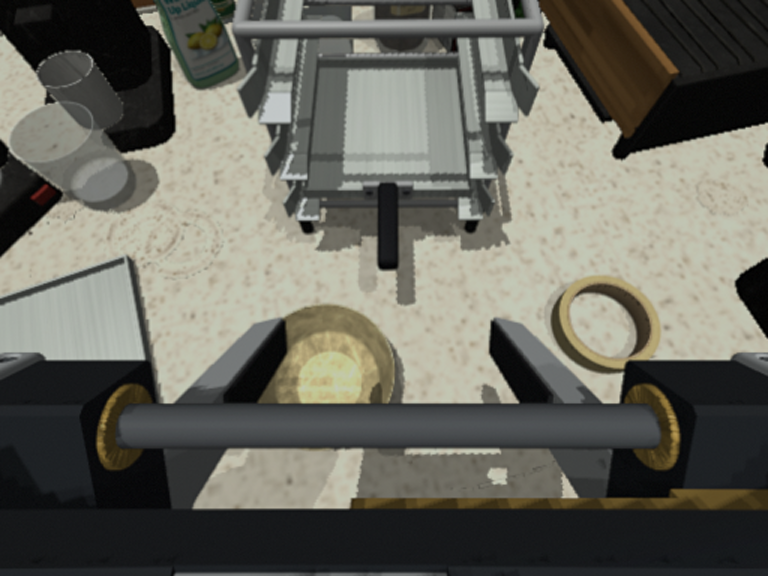

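The wrist view shows all three pairs of lead-ins. The middle pair has front ends near (290,178) and (490,178) in the 1.5x picture, and the lower sheet's handle end is at (388,267). I'll take a second view from higher and to one side, with crops of both.

```bash
python3 -m inch '[[0,0,0,13,15,-15,-1],[0,0,0,13,15,-15,-1],[0,0,0,13,15,-15,-1],[0,0,0,13,15,-15,-1],[0,0,0,0,0,0,-1],[0,0,0,0,0,0,-1]]'
python3 - <<'E'
from h import *
snap('wrist','w2')
def crop(n,x0,y0,x1,y1,s,o):
    a=cv2.resize(cv2.imread(f'pics/{n}.png')[y0:y1,x0:x1],None,fx=s,fy=s,interpolation=cv2.INTER_CUBIC)
    cv2.imwrite(f'pics/{o}.png',a); print(a.shape)
crop('w1',150,0,370,185,3.2,'w1c'); crop('w2',90,0,340,185,3.2,'w2c')
E
```

```text
t: 3.05
position: [0.3827, -0.1985, 0.3143]
tool_rot: [-179.8, -38.0, -14.7]
force: [0.2, -0.8, -0.9]
opening: 1.0
grip_force: 0.0
(592, 704, 3)
(592, 800, 3)
```

View pics/w1c.png

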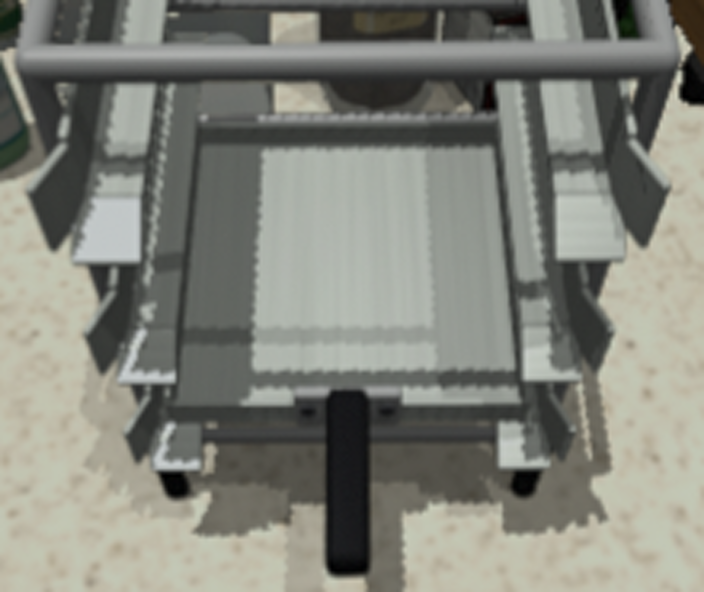

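View pics/w2c.png

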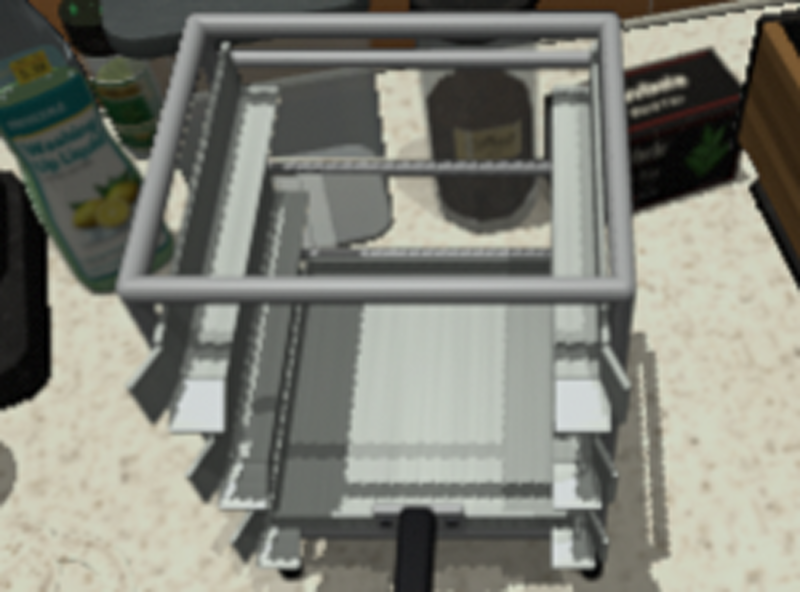

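Both wrist crops show the lead-in ledge tips clearly (w1: middle at (173,382) and (524,382); w2: middle at (265,507) and (555,507)). Now I triangulate and fit the rack pose.

```bash
cat > rk.py <<'E'
from fit import *
a=lambda x,y:(150+x/3.2-.5,y/3.2-.5); b=lambda x,y:(90+x/3.2-.5,y/3.2-.5)
O={('top','L'):((138,262),(222,431)),('top','R'):((558,262),(557,431)),('mid','L'):((173,382),(265,507)),('mid','R'):((524,382),(555,507)),('low','L'):((198,469),(299,567)),('low','R'):((500,469),(554,567)),('tc','L'):((143,197),(228,378)),('tc','R'):((557,195),(556,378))}
Z=dict(top=.162,mid=.102,low=.042,tc=.17)
obs=[]
for (k,s_),(p,q) in O.items():
    X,e=tri([('w1',a(*p)),('w2',b(*q))]); print(k,s_,X,np.array(e[:1]))
    P=(-.09 if k=='tc' else -.11,.067 if s_=='L' else -.067,Z[k]); obs+=[(P,'w1',a(*p)),(P,'w2',b(*q))]
p=fit(obs,[.67,-.21,-.26,.02],'rack'); print('midrail',W(p,[[-.09,0,.11]]))
E
python3 rk.py
python3 - <<'E'
from fit import *
# residual sheet fit with z fixed 0
c=[(.09,.08,.014),(.09,-.08,.014),(-.09,-.08,.014),(-.09,.08,.014),(-.175,0,.03)]
T=[(30,299),(204,275),(233,472),(55,497),(151,582)];S=[(32,433),(200,368),(308,472),(126,556),(273,557)]
for nm,L in(('top',[('top0',t,T)]),('scene',[('scene0',s,S)]),('both',[('top0',t,T),('scene0',s,S)])):
    f=lambda p:np.concatenate([(proj(n,W([*p,0],c))-np.array([g(*q) for q in Q])).ravel() for n,g,Q in L])
    r=least_squares(f,[.5,.15,.1]).x; print(nm,r[:2],np.degrees(r[2]),W([*r,0],[[-.115,0,.021]]))
E
```

```text
top L [ 0.5785 -0.1161  0.191 ] [0.0001]
top R [ 0.5455 -0.2469  0.1893] [0.0001]
mid L [ 0.5796 -0.1162  0.1307] [0.]
mid R [ 0.5466 -0.2472  0.1285] [0.0001]
low L [ 0.5797 -0.1164  0.0703] [0.0005]
low R [ 0.5463 -0.2473  0.0686] [0.0002]
tc L [ 0.5993 -0.1226  0.1971] [0.0002]
tc R [ 0.5641 -0.2514  0.1986] [0.0001]
rack [ 0.6684 -0.2097] -14.817622937781366 0.02846036863915836
[[0.7, -0.1], [0.5, -0.3], [-0.2, -0.5], [-0.3, -0.0], [0.6, 0.3], [0.5, 0.2], [-0.0, 0.1], [-0.2, 0.5], [0.6, 0.4], [0.0, -0.0], [-0.1, 0.3], [-0.4, 0.2], [-0.7, -0.3], [-1.0, -0.2], [-0.1, -0.1], [0.1, 0.0]]
midrail [[ 0.5814 -0.1866  0.1385]]
top [0.5256 0.1572] 7.768160663372673 [[0.4117 0.1416 0.021 ]]
scene [0.519  0.1601] 7.530311564586045 [[0.405 0.145 0.021]]
both [0.5238 0.1583] 7.646613303070863 [[0.4099 0.143  0.021 ]]
```

The rack measurement holds together: the ledge inner spacing is 135 mm (134 expected) and the levels are 60 mm apart. The rack sits at (0.668, -0.210) with yaw about -14.7° and base about 28 mm up, so the middle ledges are at z ≈ 0.1385. Next is to move over the handle.

```bash
python3 -m inch '[[0,-0.111,0,0,0,0,-1],[0,-0.111,0,0,0,0,-1],[0,-0.111,0,0,0,0,-1],[0,-0.111,0,0,0,0,-1],[0,-0.111,0,0,0,0,-1],[0,-0.111,0,0,0,0,-1],[0,0,-0.098,0,0,0,-1],[0,0,-0.098,0,0,0,-1],[0,0,-0.098,0,0,0,-1],[0,0,-0.098,0,0,0,-1],[0,0,0,0,0,0,-1]]'
python3 -m inch '[[0,0,0,6.1,-27.8,16,-1],[0,0,0,6.1,-27.8,16,-1],[0,0,0,6.1,-27.8,16,-1],[0,0,0,6.1,-27.8,16,-1],[0,0,0,6.1,-27.8,16,-1],[0,0,0,6.1,-27.8,16,-1],[0,0,0,6.1,-27.8,16,-1],[0,0,0,6.1,-27.8,16,-1],[0,0,0,6.1,-27.8,16,-1],[0,0,0,6.1,-27.8,16,-1],[0,0,0,6.1,-27.8,16,-1],[0,0,0,6.1,-27.8,16,-1],[0,0,0,0,0,0,-1],[0,0,0,0,0,0,-1]]'
python3 - <<'E'
from h import *
snap('wrist','w3')
print(camera_params('wrist')['T'].round(3), observe()['joint_pos'])
print(proj('w3',[[.4108,.142,.03],[.353,.134,.03]]))
E
```

```text
t: 4.02
position: [0.3818, -0.1954, 0.3114]
tool_rot: [-179.6, 0.3, 8.1]
force: [-0.4, -0.2, -0.3]
opening: 0.998
grip_force: 0.0
t: 5.18
position: [0.4062, 0.1458, 0.1212]
tool_rot: [-179.7, 0.3, 8.1]
force: [-0.0, -0.1, -0.0]
opening: 0.999
grip_force: 0.0
[[ 0.139 -0.962 -0.235  0.475]
 [-0.99  -0.136 -0.029  0.154]
 [-0.004  0.236 -0.972  0.28 ]
 [ 0.     0.     0.     1.   ]] [ 10.1413299    8.91572607 112.06606329   0.29097829  59.24678084
  92.00234722]
[[263.53323328 194.37494239]
 [263.06379615 251.17323806]]
```

View pics/w3.png

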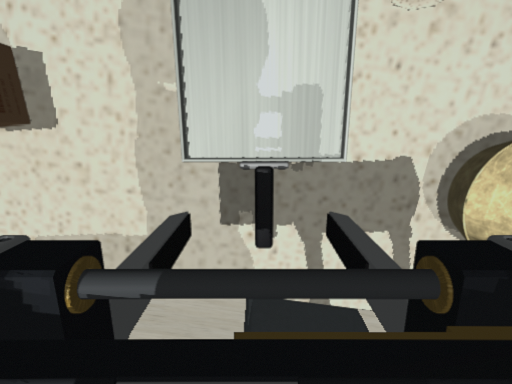

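The wrist view shows the handle between the open fingers, running from (264,168) to its end at (264,246), with the near rim corners at (182,160) and (347,160).

Run:
```python
from h import *
np.set_printoptions(precision=4,suppress=True)
L,R=atz('w3',(182,160),.014),atz('w3',(347,160),.014); print(L,R,np.linalg.norm(L-R))
e=atz('w3',(264,246.5),.028); s=atz('w3',(264,168),.03); print(e,s)
u=L-R; yaw=np.arctan2(-u[0],u[1]); d=np.array([np.cos(yaw),np.sin(yaw),0]); m=(L+R)/2
print(np.degrees(yaw),'grip',m-.025*d, e+.06*d)
```

```text
[0.4297 0.2248 0.014 ] [0.4523 0.0659 0.014 ] 0.16056470484395666
[0.3572 0.1336 0.028 ] [0.4357 0.1452 0.03  ]
8.102636206548153 grip [0.4163 0.1418 0.014 ] [0.4166 0.1421 0.028 ]
```

Two independent estimates put the grip at (0.416, 0.142), yaw 8.1°, and the near edge measures 160.6 mm. Descend and grip.

```bash
python3 -m inch '[[0,0,0,4.7,2.6,0,-1],[0,0,0,4.7,2.6,0,-1],[0,0,0,0,0,14,-1],[0,0,0,0,0,14,-1],[0,0,0,0,0,14,-1],[0,0,0,0,0,14,-1],[0,0,0,0,0,14,-1],[0,0,0,0,0,12,-1],[0,0,0,0,0,9,-1],[0,0,0,0,0,0,-1],[0,0,0,0,0,0,-1]]'
```

```text
t: 6.15
position: [0.4186, 0.14, 0.0319]
tool_rot: [-179.7, 0.1, 7.8]
force: [0.1, -1.0, 0.5]
opening: 1.002
grip_force: 0.0
```

```bash
python3 -m inch '[[0,0,0,-2,-2,3,-1],[0,0,0,0,0,2,-1],[0,0,0,0,0,0,1],[0,0,0,0,0,0,1],[0,0,0,0,0,0,1],[0,0,0,0,0,0,1],[0,0,0,0,0,0,1],[0,0,0,0,0,0,1],[0,0,0,0,0,0,1],[0,0,0,0,0,0,1],[0,0,0,0,0,0,1],[0,0,0,0,0,0,1]]' 45
```

```text
t: 7.15
position: [0.4155, 0.1427, 0.0267]
tool_rot: [-179.7, 0.1, 7.9]
force: [-0.1, 0.7, 1.3]
opening: 0.327
grip_force: 0.0
```

```bash
python3 -m inch '[[0,0,0,0,0,0,1],[0,0,0,0,0,0,1],[0,0,0,0,0,0,1],[0,0,0,0,0,0,1],[0,0,0,0,0,0,1],[0,0,0,0,0,0,1]]' 45
```

```text
t: 7.65
position: [0.4156, 0.1427, 0.0267]
tool_rot: [-179.7, 0.1, 7.9]
force: [0.4, -0.2, -0.9]
opening: 0.188
grip_force: 45.0
```

The grip is firm: 45 N, with the opening at 17.7 mm against an 18 mm handle. Lift, turn to the rack's yaw and carry to the pre-insert point, at high enough clearance.

```bash
python3 -m inch '[[0,0,0,0,0,-5,1],[0,0,0,0,0,-10,1],[0,0,0,0,0,-18,1],[0,0,0,0,0,-20,1],[0,0,0,0,0,-22,1],[0,0,0,0,0,-22,1],[0,0,0,0,0,-22,1],[0,0,0,0,0,-22,1],[0,0,0,0,0,-18,1],[0,0,0,0,0,-10,1],[0,0,0,0,0,-5,1],[0,0,0.05,0,0,0,1],[0,0,0.075,0,0,0,1],[0,0,0.075,0,0,0,1],[0,0,0.075,0,0,0,1],[0,0,0.075,0,0,0,1],[0,0,0.045,0,0,0,1],[0,0,0,0,0,0,1]]' 58
python3 -m inch '[[0,0,0,0,8,0,1],[0,0,0,0,15,0,1],[0,0,0,0,20,0,1],[0,0,0,0,22,0,1],[0,0,0,0,22,0,1],[0,0,0,0,22,0,1],[0,0,0,0,22,0,1],[0,0,0,0,22,0,1],[0,0,0,0,22,0,1],[0,0,0,0,22,0,1],[0,0,0,0,22,0,1],[0,0,0,0,22,0,1],[0,0,0,0,20,0,1],[0,0,0,0,12,0,1],[0,0,0,0,4,0,1],[0,0,0,0,0,0,1],[0,0,0,0,0,0,1]]'
python3 - <<'E'
from h import *
print(observe()['moment']); snap('wrist','w4'); snap('scene','s4'); snap('top','t4')
a=cv2.imread('pics/w4.png');b=cv2.imread('pics/s4.png');cv2.imwrite('pics/j4.png',np.hstack([cv2.resize(a,(400,300)),cv2.resize(b[90:290,150:417],(400,300))]))
E
```

```text
t: 9.15
position: [0.4152, 0.1418, 0.2]
tool_rot: [-179.8, 0.3, -14.8]
force: [0.2, -0.1, -0.9]
opening: 0.184
grip_force: 58.0
t: 10.57
position: [0.3452, -0.1257, 0.1994]
tool_rot: [-179.7, 0.2, -14.7]
force: [0.6, 0.8, -1.3]
opening: 0.186
grip_force: 58.0
[0.05709662 0.15961986 0.04371954]
```

View pics/w4.png

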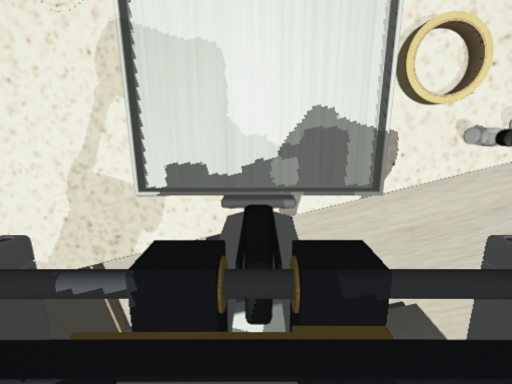

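In the wrist view the pan is in front of the gripper, with its near rim corners at (136,194) and (383,194) and its edges reaching row 0 at about x=118 and 402. I'll check droop and yaw against a model of the grasp.

Run:
```python
from fit import *
from scipy.spatial.transform import Rotation as Rn
o=observe(); R=Rn.from_euler('xyz',o['tool_rot'],degrees=True).as_matrix(); p=o['position']; print(p,o['tool_rot'])
# sheet frame axes: x=tool x, y=-tool y, z=-tool z ; sheet origin in tool frame (dx, dy, dz), pitch, yaw
S0=R@np.diag([1,-1,-1.])
a=cv2.imread('pics/w4.png').astype(int)
for r in(5,100,180): 
    g=np.abs(np.diff(a[r].sum(1))); print(r,[(i,g[i]) for i in range(100,150) if g[i]>90],[(i,g[i]) for i in range(370,410) if g[i]>90])
def pts(q):
    Rs=S0@Rn.from_euler('zy',[q[3],q[4]]).as_matrix(); g=p+R@np.array([0,q[1],.003])  # grip pt
    org=g-Rs@np.array([q[0],0,q[2]])
    P=lambda x,y:org+Rs@np.array([x,y,.014])
    return P
def f(q):
    P=pts(q); r=[]
    for y,near,top in((.08,(136,194),(118,0)),(-.08,(383,194),(402,0))):
        A=proj('w4',[P(-.09,y),P(.03,y)]); r+=list(A[0]-near)
        d=A[1]-A[0]; n=np.array([-d[1],d[0]])/np.linalg.norm(d); r.append(n@(np.array(top)-A[0]))
    r+=[(q[2]-.0237)*300]
    return np.array(r)
s=least_squares(f,[-.115,0,.0237,0,0]); q=s.x; print(q,np.degrees(q[3:]),f(q))
P=pts(q); print('corners',*[P(x,y)-np.array([0,0,.014]) for x,y in((.09,.08),(.09,-.08),(-.09,.08),(-.09,-.08),(0,0))],sep='\n')
```

```text
[ 0.3456 -0.1253  0.1995] [-179.7516    0.2235  -14.6447]
5 [(117, np.int64(196)), (118, np.int64(170)), (126, np.int64(96)), (128, np.int64(222))] [(389, np.int64(186)), (390, np.int64(128)), (397, np.int64(188)), (398, np.int64(139))]
100 [(127, np.int64(158)), (128, np.int64(178)), (136, np.int64(154)), (137, np.int64(96))] [(380, np.int64(227)), (387, np.int64(230)), (388, np.int64(175))]
180 [(136, np.int64(206)), (137, np.int64(177)), (145, np.int64(115)), (146, np.int64(174))] [(372, np.int64(113)), (383, np.int64(146)), (384, np.int64(149))]
[-0.1147  0.0006  0.0236 -0.0023  0.0317] [-0.1296  1.8184] [ 0.0738 -0.1013  0.0594  0.0581  0.1001  0.0558 -0.027 ]
corners
[ 0.5633 -0.1005  0.166 ]
[ 0.5225 -0.2552  0.1653]
[ 0.3893 -0.0546  0.1724]
[ 0.3485 -0.2093  0.1717]
[ 0.4559 -0.1549  0.1688]
```

Run:
```python
from fit import *
from scipy.spatial.transform import Rotation as Rn
o=observe(); R=Rn.from_euler('xyz',o['tool_rot'],degrees=True).as_matrix(); p=o['position']
S0=R@np.diag([1,-1,-1.])
a=cv2.imread('pics/w4.png').astype(float).sum(2)
def edge(r,lo,hi):
    g=np.abs(np.diff(a[r,lo:hi])); i=np.argmax(g); j=slice(max(i-1,0),i+2); return lo+.5+(np.arange(len(g))[j]*g[j]).sum()/g[j].sum()
obsv=[]
for r in range(4,186,6):
    c=117.7+(r-5)*.11; obsv.append((.08,r,edge(r,int(c-5),int(c+5)))); c=398-(r-5)*.083; obsv.append((-.08,r,edge(r,int(c-5),int(c+5))))
def pts(q):
    Rs=S0@Rn.from_euler('zy',[q[3],q[4]]).as_matrix(); org=p+R@np.array([0,q[1],.003])-Rs@np.array([q[0],0,q[2]])
    return lambda x,y:org+Rs@np.array([x,y,.014])
def f(q):
    P=pts(q); r=[]
    for y in(.08,-.08):
        A=proj('w4',[P(x,y) for x in np.linspace(-.09,.09,19)])
        r+=[np.interp(row,A[::-1,1] if A[0,1]<A[-1,1] else A[::-1,1],A[::-1,0])-px for yy,row,px in obsv if yy==y]
        r.append(A[0,1]-194)
    return np.array(r+[(q[2]-.0237)*1000])
s=least_squares(f,[-.115,0,.0237,0,0],loss='soft_l1',f_scale=.5); q=s.x; print(q,np.degrees(q[3:]),'res',f(q).round(1))
P=pts(q); print(*[P(x,y)-np.array([0,0,.014]) for x,y in((.09,.08),(.09,-.08),(-.09,.08),(-.09,-.08),(0,0))],sep='\n')
```

```text
[-0.1133 -0.      0.0288  0.0016  0.0067] [0.0918 0.384 ] res [ 0.1 -0.  -0.2  0.2 -0.   0.3  0.1 -0.1  0.3  0.1 -0.1  0.2  0.  -0.1
  0.2 -0.  -0.2  0.1 -0.1 -0.2  0.  -0.1 -0.2 -0.  -0.1  0.1 -0.1 -0.1
 -0.  -0.1 -0.2  0.4  0.1 -0.2 -0.  -0.2 -0.   0.1 -0.1  0.   0.2 -3.9
  0.1 -4.1 -0.   0.2  0.1  0.1  0.4  0.   0.2  0.   0.2  0.3 -0.   0.2
 -0.1  0.1  0.4  0.   0.3 -4.8 -3.6 -0.4  5.1]
[ 0.5623 -0.0987  0.166 ]
[ 0.5221 -0.2536  0.1653]
[ 0.3881 -0.0535  0.1679]
[ 0.3479 -0.2084  0.1672]
[ 0.4551 -0.1536  0.1666]
```

The droop is under 1°. In rack axes the pan is centred (y ≈ 0), its yaw matches, and its front edge is at x ≈ -130 mm and z ≈ 0.166. Now lower it 20 mm and slide in, stopping partway to check forces.

```bash
python3 -m inch '[[0,0,0,0,0,6,1],[0,0,0,0,0,8,1],[0,0,0,0,0,6,1],[0,0,0,4,0,0,1],[0,0,0,8,0,0,1],[0,0,0,8,0,0,1],[0,0,0,8,0,0,1],[0,0,0,8,0,0,1],[0,0,0,8,0,0,1],[0,0,0,8,0,0,1],[0,0,0,8,0,0,1],[0,0,0,4,0,0,1],[0,0,0,0,0,0,1],[0,0,0,0,0,0,1]]'
python3 - <<'E'
from h import *
o=observe();print(o['position'],o['force'],o['moment'])
p=np.array([.6684,-.2097]);y=np.radians(-14.7);d=o['position'][:2]-p;print('tcp rack',d@[np.cos(y),np.sin(y)],d@[-np.sin(y),np.cos(y)])
E
```

```text
t: 11.88
position: [0.4074, -0.1421, 0.1792]
tool_rot: [-179.8, 0.3, -14.7]
force: [0.9, 0.5, -2.0]
opening: 0.185
grip_force: 58.0
[ 0.40735164 -0.14208167  0.1791784 ] [ 0.85444743  0.46759714 -1.97172674] [0.03569004 0.11069443 0.00482765]
tcp rack -0.26966235062418786 -0.0008380688787528006
```

No contact yet, and the front edge is 25 mm inside the rails. Continue to 52 mm short of home.

```bash
python3 -m inch '[[0,0,0,4,0,0,1],[0,0,0,8,0.1,0,1],[0,0,0,9,-0.1,0,1],[0,0,0,9,-0.1,0,1],[0,0,0,9,-0.1,0,1],[0,0,0,9,-0.1,0,1],[0,0,0,9,-0.1,0,1],[0,0,0,9,-0.1,0,1],[0,0,0,9,-0.1,0,1],[0,0,0,9,-0.1,0,1],[0,0,0,9,-0.1,0,1],[0,0,0,6,0,0,1],[0,0,0,3,0,0,1],[0,0,0,0,0,0,1],[0,0,0,0,0,0,1]]'
python3 - <<'E'
from h import *
o=observe();print(o['position'],o['force'],o['moment'])
p=np.array([.6684,-.2097]);y=np.radians(-14.7);d=o['position'][:2]-p;print('tcp rack',d@[np.cos(y),np.sin(y)],d@[-np.sin(y),np.cos(y)])
E
```

```text
t: 13.13
position: [0.506, -0.1672, 0.1788]
tool_rot: [-179.8, 0.3, -14.7]
force: [-0.4, 0.9, -1.3]
opening: 0.184
grip_force: 58.0
[ 0.50602746 -0.16719092  0.17884281] [-0.38788985  0.88430724 -1.33073032] [0.01277104 0.1657273  0.01144041]
tcp rack -0.16784473621445167 -8.565713133843433e-05
```

```bash
python3 -m inch '[[0,0,0,0,0,2,1],[0,0,0,0,0,2,1],[0,0,0,0,0,2,1],[0,0,0,0,0,1,1],[0,0,0,0,0,0,1],[0,0,0,0,0,0,1]]'; python3 -c "
from plant import observe;print(observe()['moment'])"
python3 -m inch '[[0,0,0,0,0,1,1],[0,0,0,0,0,1,1],[0,0,0,0,0,0,1],[0,0,0,0,0,0,1]]'; python3 -c "
from plant import observe;print(observe()['moment'])"
```

```text
t: 13.63
position: [0.5061, -0.1672, 0.1719]
tool_rot: [-179.8, 0.2, -14.7]
force: [-0.9, -0.9, -1.7]
opening: 0.19
grip_force: 58.0
[0.03144705 0.12289507 0.02829687]
t: 13.97
position: [0.5062, -0.1672, 0.1699]
tool_rot: [-179.8, 0.2, -14.7]
force: [0.2, -0.7, -1.4]
opening: 0.186
grip_force: 58.0
[ 0.03255519  0.11947026 -0.01468503]
```

```bash
for i in 1 2; do python3 -m inch '[[0,0,0,0,0,1,1],[0,0,0,0,0,1,1],[0,0,0,0,0,0,1],[0,0,0,0,0,0,1]]'|egrep 'position|force|rot'; python3 -c "
from plant import observe;print(observe()['moment'])"; done
```

```text
position: [0.5062, -0.1672, 0.1679]
tool_rot: [-179.8, 0.2, -14.7]
force: [-0.5, -0.1, -1.3]
grip_force: 58.0
[ 0.10221964  0.1238693  -0.02724836]
position: [0.5062, -0.1672, 0.1659]
tool_rot: [-179.8, 0.2, -14.7]
force: [-0.3, -0.8, -1.9]
grip_force: 58.0
[ 0.04405671  0.08188688 -0.0257836 ]
```

```bash
for i in 1 2; do python3 -m inch '[[0,0,0,0,0,1,1],[0,0,0,0,0,0,1],[0,0,0,0,0,0,1]]'|egrep 'position|force|rot'; python3 -c "
from plant import observe;print(observe()['moment'])"; done
```

```text
position: [0.5062, -0.1672, 0.1649]
tool_rot: [-179.8, 0.2, -14.7]
force: [0.3, -0.4, -0.6]
grip_force: 58.0
[0.12299256 0.17619845 0.04880807]
position: [0.5062, -0.1672, 0.1639]
tool_rot: [-179.8, 0.2, -14.7]
force: [-0.2, -0.2, -0.7]
grip_force: 58.0
[ 0.08622748  0.10887503 -0.04239552]
```

```bash
for i in 1 2 ; do python3 -m inch '[[0,0,0,0,0,1,1],[0,0,0,0,0,0,1],[0,0,0,0,0,0,1]]'|egrep 'position|force|rot'; python3 -c "
from plant import observe;print(observe()['moment'])"; done
```

```text
position: [0.5063, -0.1673, 0.163]
tool_rot: [-179.8, 0.2, -14.7]
force: [0.1, 0.5, -0.6]
grip_force: 58.0
[0.02270881 0.10771604 0.01574863]
position: [0.5064, -0.1673, 0.1624]
tool_rot: [-179.8, 0.2, -14.7]
force: [-1.7, 0.6, 1.8]
grip_force: 58.0
[ 0.04184018  0.0195941  -0.04105742]
```

Contact: Fz rose by about 3 N and z stopped at 0.1624, which matches the expected 0.1385 + 0.025. Release and back straight up.

```bash
python3 -m inch '[[0,0,0,0,0,0,0.6],[0,0,0,0,0,0,0.5],[0,0,0,0,0,0,0.4],[0,0,0,0,0,0,0.2],[0,0,0,0,0,0,0],[0,0,0,0,0,0,-0.2],[0,0,0,0,0,0,-0.2],[0,0,0,0,0,0,-0.2],[0,0,0,0,0,0,-0.2],[0,0,0,0,0,0,-0.2]]'
python3 -m inch '[[0,0,0,0,0,-5,-0.2],[0,0,0,0,0,-12,-0.2],[0,0,0,0,0,-16,-0.2],[0,0,0,0,0,-16,-0.2],[0,0,0,0,0,-16,-0.2],[0,0,0,0,0,-10,-0.2],[0,0,0,-15,0,0,-0.2],[0,0,0,-20,0,0,-0.2],[0,0,0,-25,0,0,-0.2],[0,0,0,-25,0,0,-0.2],[0,0,0,-20,0,0,-0.2],[0,0,0,0,0,0,-0.2],[0,0,0,0,0,0,-0.2],[0,0,0,0,0,0,-0.2],[0,0,0,0,0,0,-0.2]]'
python3 - <<'E'
from h import *
snap('wrist','w5');snap('scene','s5');snap('top','t5')
o=observe();p=np.array([.6684,-.2097]);y=np.radians(-14.7);d=o['position'][:2]-p;print('tcp rack',d@[np.cos(y),np.sin(y)],d@[-np.sin(y),np.cos(y)])
a=cv2.imread('pics/w5.png')[0:250,80:430];b=cv2.imread('pics/s5.png')[100:220,220:340]
cv2.imwrite('pics/j5.png',np.hstack([cv2.resize(a,(480,343)),cv2.resize(b,(320,343),interpolation=cv2.INTER_CUBIC)]))
E
```

```text
t: 16.47
position: [0.5063, -0.1673, 0.162]
tool_rot: [-179.8, 0.2, -14.7]
force: [0.5, -0.1, 0.2]
opening: 0.6
grip_force: 0.0
t: 17.72
position: [0.4061, -0.1414, 0.2375]
tool_rot: [-179.8, 0.2, -14.7]
force: [-0.4, 0.3, -0.5]
opening: 0.599
grip_force: 0.0
tcp rack -0.27147079728672124 -0.00041787555666757755
```

View pics/j5.png

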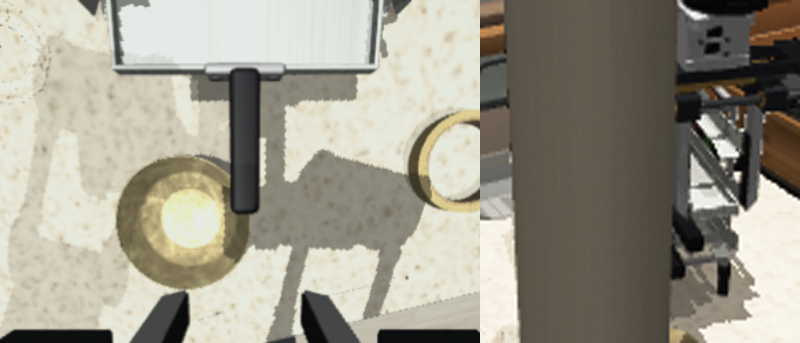

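After release, the wrist part of the picture shows the sheet resting in the rails. Its near rim corners are at (112,70) and (378,70), its handle end is at (244,213), and it sits level and square.

Run:
```python
from h import *
np.set_printoptions(precision=4,suppress=True)
px=lambda x,y:(80+x/1.3714-.5,y/1.372-.5)
p=np.array([.6684,-.2097]);y=np.radians(-14.7)
rk=lambda X:np.array([(X[:2]-p)@[np.cos(y),np.sin(y)],(X[:2]-p)@[-np.sin(y),np.cos(y)],X[2]])
L,R=[atz('w5',px(*q),.1525) for q in((112,70),(378,70))]; e=atz('w5',px(244,212),.1665)
print(rk(L),rk(R),np.linalg.norm(L-R),rk(e))
from plant import *
print(observe()['joint_pos'])
```

```text
[-0.1442  0.0796  0.1525] [-0.1443 -0.0783  0.1525] 0.15790313623079658 [-0.2267  0.0011  0.1665]
[-28.639    2.8585 101.102    0.1781  76.3096  76.0287]
```

The sheet is released level, square and centred, with its near edge 54 mm out (30 %). Now close the fingers, lower behind the handle end, and push.

```bash
python3 -m inch '[[0,0,0,0,-1,0,1],[0,0,0,0,0,0,1],[0,0,0,0,0,0,1],[0,0,0,0,0,0,1],[0,0,0,0,0,0,1],[0,0,0,0,0,0,1],[0,0,0,0,0,0,1],[0,0,0,0,0,0,1],[0,0,0,0,0,0,1],[0,0,0,0,0,6,1],[0,0,0,0,0,13,1],[0,0,0,0,0,16,1],[0,0,0,0,0,16,1],[0,0,0,0,0,14,1],[0,0,0,0,0,6,1],[0,0,0,0,0,0,1],[0,0,0,0,0,0,1]]' 20
python3 -m inch '[[0,0,0,3,0,0,1],[0,0,0,6,0,0,1],[0,0,0,6,0,0,1],[0,0,0,6,0,0,1],[0,0,0,5,0,0,1],[0,0,0,4,0,0,1],[0,0,0,4,0,0,1],[0,0,0,5,0,0,1],[0,0,0,5,0,0,1],[0,0,0,5,0,0,1],[0,0,0,5,0,0,1],[0,0,0,5,0,0,1],[0,0,0,5,0,0,1],[0,0,0,5,0,0,1],[0,0,0,5,0,0,1],[0,0,0,4,0,0,1],[0,0,0,3,0,0,1],[0,0,0,2,0,0,1],[0,0,0,0,0,0,1]]'
cat > st.py <<'E'
from h import *
o=observe();p=np.array([.6684,-.2097]);y=np.radians(-14.7);d=o['position'][:2]-p;print('tcp rack',(d@[np.cos(y),np.sin(y)]).round(4),(d@[-np.sin(y),np.cos(y)]).round(4),'Fx',(o['force'][:2]@[np.cos(y),np.sin(y)]).round(2))
E
python3 st.py
```

```text
t: 19.28
position: [0.405, -0.1396, 0.1664]
tool_rot: [-179.8, 0.2, -14.7]
force: [0.0, -0.1, 0.3]
opening: 0.008
grip_force: 0.0
t: 20.87
position: [0.4859, -0.1609, 0.166]
tool_rot: [-179.8, 0.2, -14.7]
force: [0.4, -0.4, -0.1]
opening: 0.004
grip_force: 0.0
tcp rack -0.189 0.0009 Fx 0.47
```

```bash
for i in 1 2; do python3 -m inch '[[0,0,0,2,0,0,1],[0,0,0,2,0,0,1],[0,0,0,0,0,0,1],[0,0,0,0,0,0,1]]'|grep force:; python3 st.py; done
```

```text
force: [-0.3, -0.3, -0.4]
grip_force: 0.0
tcp rack -0.1853 0.0009 Fx -0.21
force: [-1.7, -0.5, 0.9]
grip_force: 0.8
tcp rack -0.1819 0.0009 Fx -1.53
```

```bash
python3 -m inch '[[0,0,0,1,0,0,1],[0,0,0,1,0,0,1],[0,0,0,0,0,0,1],[0,0,0,0,0,0,1]]'|grep force:; python3 st.py
```

```text
force: [-5.8, 1.4, 3.7]
grip_force: 3.0
tcp rack -0.1818 0.0009 Fx -5.93
```

```bash
python3 -m inch '[[0,0,0,1,0,0,1],[0,0,0,1,0,0,1],[0,0,0,0,0,0,1],[0,0,0,0,0,0,1]]'|grep force:; python3 st.py
```

```text
force: [-9.4, 1.2, 7.8]
grip_force: 4.9
tcp rack -0.1817 0.0009 Fx -9.43
```

It is hard against the stop: no further motion, about 9 N, and the handle end at rack x ≈ -174 mm against an expected -173. Back away and check with measurements.

```bash
python3 -m inch '[[0,0,0,-2,0,0,1],[0,0,0,-4,0,0,1],[0,0,0,-8,0,0,1],[0,0,0,-15,0,0,1],[0,0,0,-20,0,0,1],[0,0,0,-20,0,0,1],[0,0,0,-20,0,-10,1],[0,0,0,0,0,-20,1],[0,0,0,0,0,-20,1],[0,0,0,0,0,-20,1],[0,0,0,0,0,-10,1],[0,0,0,0,0,0,1],[0,0,0,0,0,0,1],[0,0,0,0,0,0,1]]'
python3 - <<'E'
from h import *
snap('wrist','w6');snap('top','t6')
p=np.array([.6684,-.2097]);y=np.radians(-14.7)
def w(X): c,s=np.cos(y),np.sin(y); return [p[0]+c*X[0]-s*X[1],p[1]+s*X[0]+c*X[1],X[2]]
for n in('w6','t6'): print(n,proj(n,[w((-.173,.0,.1685)),w((-.088,.08,.1525)),w((-.088,-.08,.1525)),w((-.173,0,.1085)),w((-.183,0,.1085))]).round(1))
# dark handle extents along predicted centre line
a=cv2.imread('pics/w6.png').astype(int).sum(2)
c=int(proj('w6',[w((-.173,0,.1685))])[0,0])
print([(r,int(a[r,c])) for r in range(0,200,4)])
t0=cv2.imread('pics/top0.png').astype(int);t6=cv2.imread('pics/t6.png').astype(int)
for n,(x0,y0,x1,y1) in dict(bowl=(232,200,286,252),tape=(342,208,384,252)).items(): print(n,np.abs(t0-t6)[y0:y1,x0:x1].mean())
E
```

```text
t: 23.37
position: [0.4104, -0.1412, 0.2452]
tool_rot: [-179.7, 0.3, -14.7]
force: [-1.1, 0.0, -0.6]
opening: 0.003
grip_force: 0.0
w6 [[260.5  91.8]
 [159.9 -19.3]
 [361.7 -19.8]
 [260.3  98.4]
 [260.3 108.5]]
t6 [[292.3 195.3]
 [266.4 151.8]
 [333.8 168.6]
 [289.8 197.5]
 [288.8 201.6]]
[(0, 121), (4, 125), (8, 129), (12, 129), (16, 132), (20, 132), (24, 134), (28, 135), (32, 138), (36, 143), (40, 145), (44, 144), (48, 152), (52, 156), (56, 159), (60, 161), (64, 165), (68, 170), (72, 175), (76, 174), (80, 180), (84, 183), (88, 74), (92, 126), (96, 183), (100, 51), (104, 553), (108, 563), (112, 560), (116, 560), (120, 561), (124, 556), (128, 551), (132, 380), (136, 243), (140, 279), (144, 326), (148, 327), (152, 258), (156, 203), (160, 208), (164, 208), (168, 205), (172, 203), (176, 215), (180, 298), (184, 427), (188, 621), (192, 640), (196, 644)]
bowl 43.342948717948715
tape 25.400252525252526
```

The upper handle end is at row 89 (91.8 predicted for home), and the lower sheet's handle end is at about row 101, within its stated range. No unexpected contact forces appeared. Hand in.

```bash
python3 -c "
from plant import hand_in; print(hand_in())"
```

```text
the job is handed in; nothing more can be done
None
```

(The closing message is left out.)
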